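# Push a cover plate out over the end of its ledge

## Task

Without gripping or lifting it, push the aluminium plate back until it lies flat against the steel rail at the back of the yellow ledge, while it is still wholly on the ledge. Then push it along the rail towards the right, out over the ledge's right-hand end, until its whole blue band sticks out past the end but the red band is still entirely on the ledge, so that the next person can get their fingers under it. Leave it lying there against the rail, and do not disturb the vials, the bottle or the timer.

Things in the scene. Friction and masses are not known exactly. Their poses are not given: they have to be found in the camera images.
- ledge: Fixed yellow ledge on grey cheeks, 136 mm (x) by 280 mm (y), top 45 mm above the worktop. Origin: centre of its underside, z up, +x away from the robot, +y to its left (turned up to 0.25 rad). A steel rail, 12 mm thick, 16 mm above the top, runs along the far side, inner face at ledge x = +56 mm. Near side (x = -68 mm) and both ends open; right-hand end at ledge y = -140 mm.
- ledge_end (a point): Point on the ledge's top surface at the middle of its right-hand end (ledge x = 0, y = -140 mm, z = 45 mm); same axes as the ledge. A printer (body right of world y = -0.12 m, beyond x = 0.45 m) carrying a tube rack, 0.37 m high in all, stands to the right; the arm starts on its right side and must go round it close to the base, or over it.
- rail_face (a point): Foot of the rail's inner face, at the middle of its length (ledge x = 56 mm, y = 0, z = 45 mm); same axes as the ledge.
- plate: Loose aluminium plate, 92 mm (x) by 125 mm (y), 6 mm thick, 0.13 to 0.25 kg, on the ledge. Origin: centre of its underside; axes within 0.12 rad of the ledge's at the start. Against the rail its origin is at ledge x = +10 mm; it starts 10 to 20 mm short. On top, from its right-hand (-y) end, a blue band covers 0 to 20 mm, a red band 45 to 55 mm. Tips off beyond 62 mm overhang.
- plate_front (a point): Middle of the plate's right-hand (-y, blue) end, on its underside (plate y = -62.5 mm). The overhang is how far this lies beyond ledge_end along the ledge's -y.
- plate_back (a point): Middle of the plate's left-hand (+y) end, on its underside (plate y = +62.5 mm).
- vial_white: Small glass vial with a white cap, 27 mm across, 60 mm high, standing on the worktop near the ledge. Origin at the centre of its underside.
- vial_black: Small glass vial with a black cap, 27 mm across, 60 mm high, standing on the worktop near the ledge. Origin at the centre of its underside.
- bottle: Glass bottle with a blue cap, 56 mm across, 99 mm high, standing on the worktop near the ledge. Origin at the centre of its underside.
- timer: White timer, 62x66 mm, 18 mm high, lying on the worktop behind the ledge. Origin at the centre of its underside.

How it is judged (in metres and radians):
On the way, in this order (a step that is already met when the one before it is completed fails the run):
1. the plate lies against the rail (within 4 mm, square within 0.06 rad) while still wholly on the ledge (x of plate in the frame of ledge above 0.006 m and angle between the x axis of plate and the x axis of ledge, either way round below 0.06 rad and z of plate in the frame of ledge between 0.042 and 0.048 m and angle between plate's own z axis and vertical below 0.06 rad and y of plate_front in the frame of ledge_end above 0 m), for 0.2 s.
2. the plate overhangs the right-hand end by 18 to 47 mm (y of plate_front in the frame of ledge_end between -0.047 and -0.018 m and z of plate in the frame of ledge between 0.042 and 0.048 m and angle between plate's own z axis and vertical below 0.06 rad), for 0.2 s.
At the end, for the whole second after the job is handed in: The plate lies flat and still on the ledge, within 4 mm of the rail and square to it within 0.06 rad, its blue end 18 to 47 mm beyond the ledge's right-hand end (blue band, 20 mm, clear; red band, from 45 mm, on the ledge) (all of step 2 and x of plate in the frame of ledge above 0.006 m and angle between the x axis of plate and the x axis of ledge, either way round below 0.06 rad and linear speed of plate below 0.01 m/s); the robot touches nothing.
It fails at once if the plate is lifted (more than 6 mm) or tipped more than 0.15 rad (z of plate in the frame of ledge above 0.051 m or angle between plate's own z axis and vertical above 0.15 rad).
It fails at once if a vial, the bottle or the timer is moved more than 15 mm (distance of any of vial_white, vial_black, bottle, timer from where it was at the start of the episode above 0.015 m).
It fails at once if a vial or the bottle is tipped over (angle between any of vial_white, vial_black, bottle's own z axis and vertical above 0.4 rad).
It also fails if it takes over 58 s, if anything falls off the work surface, if the arm or the gripper's body presses on something with over 40 N, if the wrist force passes 120 N, or if a joint passes its speed limit or range.

## Robot

A 6-joint arm with a two-finger parallel gripper is mounted at the origin on a cart in front of the work surface, level with it; the furniture and walls round the work are solid. World frame = base frame: x ahead of the robot, y to its left, z up, the work surface at z = 0. Lengths are in m, angles in degrees, forces in N, time in s.
With the tool pointing down it reaches from about 0.275 to 0.725 m from the base axis. Payload 5.6 kg.
Tool frame: the origin (TCP) lies midway between the tips of the shut fingers; the grasp point (between the pads) lies 19 mm behind it (ctrl.tcp_to_grasp is the distance from the TCP to the grasp point, in m); z points along the fingers, y is the line along which they close (so a half turn about z gives the same grasp; the last joint's range is limited). The gripper opens to 85 mm and grips with 20 to 120 N. Pads are 22 mm wide; open, the fingers measure 114 mm over their backs; the gripper's body (76 mm by 85 mm) begins 54 mm behind the grasp point. The pads swing forward as they close: fully open they stand 13 mm farther back than shut.
Start: joints at [83.228, 14.616, 6.199, 0, -81.583, -16.306], TCP at [0.216, 0.506, 0.205] pointing down, gripper open.
Joint ranges: [-168.99, 168.99], [-69.2, 112.95], [-62.41, 85.93], [-164.36, 98.24], [-168.68, -3.75], [-174.98, 174.98]. Speed limits (degrees/s): [147.25, 147.25, 180, 180, 180, 180].

## Interface

Orientations are given as [roll, pitch, yaw] about the fixed x, y, z axes, in that order (R = Rz(yaw) Ry(pitch) Rx(roll)).
In Python, from station import ctrl gives the robot as it stands.
- The arm moves only by the shell command python3 -m crank 'ROWS'. ROWS is a JSON object of lists of equal length, an entry for each row: "offset": the shift along the tool's x, y, z in m, a list of three; "turn": the turn, a rotation vector about the tool's x, y, z in degrees, a list of three; "gripper": the opening, from -1 (shut) to 1 (fully open), so that 0 is half open. In form: {"offset": [[dx, dy, dz], ...], "turn": [[wx, wy, wz], ...], "gripper": [gripper, ...]}. A call has 1 to 10 rows; each row shifts and turns the commanded pose from where the row before left it, along the tool's axes as they then stand; what a row does not reach is not made up. A row lasts 1/8 s, in which the tool goes at most 62.5 mm and 10.7 degrees, less where a joint would pass 70% of its speed; a pose out of reach is approached as far as the arm can. A call with a gripper value outside its range is refused whole. The fingers move at their own pace and stop on an object; the grip force is fixed at half the most. Time passes only in rows, so rows that do not move let the fingers close. It gives the time, the measured TCP pose, the force, the opening and the grip force at its end, in the units of the state.
- ctrl.sense(): the state, without advancing time (a new reading comes with each control period).
- ctrl.read_camera(name): name is "scene" or "top"; returns (picture, depth): 384x512x3 uint8, red, green, blue; 384x512 float32, m along the optical axis (not along the pixel's ray), 0 where there is no reading.
- ctrl.camera_model(name): a dict with "fx", "fy", "cx", "cy" (pixels), "extrinsics" (4x4, takes a point from world to camera coordinates). Camera axes: x right, y down, z forward; pixel columns grow to the right and rows downward; lengths in m; the calibration is good to about 2 mm. A picture is of the moment at which its call begins. camera_model takes no time and is no camera call.
- ctrl.job_done(): hands the job in; it is judged then, once.
The state is a dict: "t": time; "joint_positions": joint angles; "joint_velocities": joint speeds; "tau": joint torques, N m; "eef_pos": TCP position; "tool_rot": TCP orientation; "force": force on the tool from outside, world axes, zero at the start; "moment": the same for the moment, N m; "finger_gap": opening from 0.0 (shut) to 1.0 (fully open); "grasp_force": force on a finger pad.
Only numpy, scipy, OpenCV 4.12 (cv2) and the standard library are available. Lean on these libraries where they do the work, as an engineer would, in place of code of your own. Each camera call takes 0.05 s, during which the arm holds its last target. There are 200 camera calls.

## Working session

There is one attempt and no reset: what is moved stays moved. The work goes in short steps, Python scripts to look and compute and a shell command to move; the robot and the scene stay as the last step left them, time stands still between calls to the robot, and variables do not carry over. Pictures are saved under pics/ and viewed, at most 10 in all, crops included, and the job is handed in when it is done.

```bash
mkdir -p pics; ls; python3 - <<'E'
from station import ctrl
import cv2,numpy as np
for n in("top","scene"):
    p,d=ctrl.read_camera(n); cv2.imwrite(f"pics/{n}0.png",p[:,:,::-1]); np.savez(f"{n}0.npz",p=p,d=d)
    m=ctrl.camera_model(n); print(n,m["fx"],m["cx"],m["cy"],np.round(m["extrinsics"],4).tolist())
s=ctrl.sense(); print(s)
E
```

```text
pics
top 415.8494328087145 254.15084925608843 189.95026188090344 [[0.0182, -0.9995, 0.0241, 0.1679], [-0.9921, -0.0211, -0.1237, 0.5477], [0.1242, -0.0217, -0.992, 1.0719], [0.0, 0.0, 0.0, 1.0]]
scene 410.84806907845365 257.4788801894364 188.22748928166095 [[0.4503, -0.8929, 0.0043, -0.0563], [-0.616, -0.3141, -0.7224, 0.4407], [0.6464, 0.3226, -0.6914, 0.5377], [0.0, 0.0, 0.0, 1.0]]
{'t': 0.1, 'joint_positions': array([ 8.32265935e+01,  1.46493784e+01,  6.13753529e+00, -2.16981640e-02,
       -8.15848043e+01, -1.63057560e+01]), 'joint_velocities': array([-0.13434889, -0.06483155,  0.2383945 ,  0.05766147, -0.10748381,
        0.03536748]), 'tau': array([-4.03308499e-03, -3.87602878e+01,  2.38472772e+01,  5.37803248e+00,
       -3.80507670e-03, -1.53366951e-06]), 'eef_pos': array([0.21538182, 0.50553336, 0.20389167]), 'tool_rot': array([ 1.79901215e+02, -6.53916255e-03, -2.30823504e+01]), 'force': array([-0.20291885, -0.19395956, -0.66708629]), 'moment': array([-0.0523909 , -0.04985105,  0.03471065]), 'grasp_force': 0.0, 'finger_gap': 1.000619526431779}
```

View pics/top0.png

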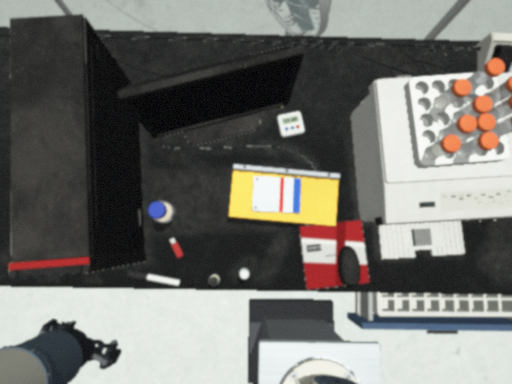

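View pics/scene0.png

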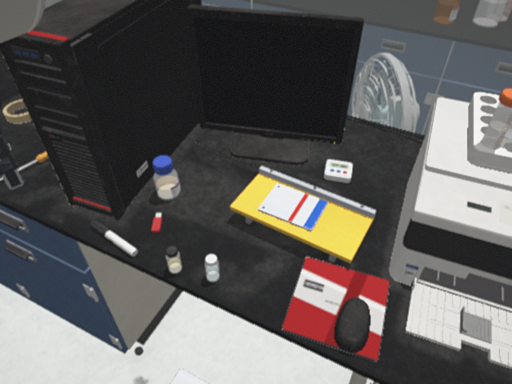

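The top view shows the yellow ledge (pixels 228–340 × 163–226) with the rail along its far (upper) side. The plate is at 252–301 × 175–214, with the red band near column 282 and blue near 297. The timer is at (290,123), the bottle at (160,211), and the vials at (214,280) and (244,274). The arm is lower left, in front of the PC tower, and the printer is to the right.

```bash
cat > h.py <<'E'
import numpy as np,cv2
from station import ctrl
def ray(n,uv,z):
    m=ctrl.camera_model(n);E=m["extrinsics"];R,t=E[:3,:3],E[:3,3];c=-R.T@t
    uv=np.atleast_2d(np.asarray(uv,float))
    d=np.c_[(uv[:,0]-m["cx"])/m["fx"],(uv[:,1]-m["cy"])/m["fy"],np.ones(len(uv))]@R
    return c+d*((z-c[2])/d[:,2])[:,None]
def blob(mask):
    n,l,s,c=cv2.connectedComponentsWithStats(mask.astype(np.uint8));i=1+np.argmax(s[1:,4]);return (l==i),s[i,4]
def rect(n,mask,z):
    m,a=blob(mask);v,u=np.nonzero(m);P=ray(n,np.c_[u,v],z)[:,:2]
    r=cv2.minAreaRect((P*1000).astype(np.float32));return r,cv2.boxPoints(r)
def masks(p):
    h=cv2.cvtColor(p,cv2.COLOR_RGB2HSV);H,S,V=[h[...,i].astype(int) for i in range(3)]
    roi=np.zeros(H.shape,bool)
    return H,S,V
E
python3 - <<'E'
from h import *
for n in("top","scene"):
    p=np.load(n+"0.npz")["p"];d=np.load(n+"0.npz")["d"]
    H,S,V=masks(p)
    y=(H>18)&(H<32)&(S>120)&(V>120); ym,a=blob(y)
    hull=cv2.fillConvexPoly(np.zeros(H.shape,np.uint8),cv2.convexHull(np.argwhere(ym)[:,::-1].astype(np.int32)),1)>0
    print(n,"ledge",rect(n,y,.045)[0],rect(n,hull,.045)[1].round().tolist())
    er=cv2.erode(hull.astype(np.uint8),np.ones((3,3)))>0
    for k,mm in dict(plate=er&~y,blue=er&(H>100)&(H<130)&(S>110),red=er&((H<10)|(H>170))&(S>110),white=er&(S<60)&(V>170)).items():
        r=rect(n,mm,.051); print(k,r[0],r[1].round().tolist())
# small objects: top depth -> world
m=ctrl.camera_model("top")
D=np.load("top0.npz")["d"]
for nm,(u,v),z in [("timer",(290,123),.018),("bottle",(156,210),.099),("black",(214,280),.06),("white",(244,274),.06),("tower",(50,262),.3)]:
    dd=D[v,u];E=m["extrinsics"];X=np.linalg.inv(E)@np.array([(u-m["cx"])/m["fx"]*dd,(v-m["cy"])/m["fy"]*dd,dd,1])
    print(nm,X[:3].round(3),ray("top",(u,v),z).round(3))
E
```

```text
top ledge ((523.5858154296875, 101.5630111694336), (285.3427429199219, 126.05783081054688), 85.93174743652344) [[450.0, -38.0], [578.0, -46.0], [598.0, 241.0], [470.0, 250.0]]
plate ((532.8994140625, 121.2994613647461), (131.36776733398438, 98.5129623413086), 88.75653839111328) [[482.0, 57.0], [581.0, 55.0], [584.0, 186.0], [485.0, 188.0]]
blue ((531.143310546875, 68.32283782958984), (84.20755004882812, 13.129341125488281), 0.27860012650489807) [[489.0, 75.0], [489.0, 62.0], [573.0, 62.0], [573.0, 75.0]]
red ((531.65966796875, 108.85277557373047), (86.7142105102539, 5.21901798248291), 0.569800078868866) [[488.0, 111.0], [488.0, 106.0], [575.0, 107.0], [575.0, 112.0]]
white ((533.321533203125, 148.6107177734375), (71.4322738647461, 93.5306167602539), 88.23987579345703) [[485.0, 114.0], [579.0, 111.0], [581.0, 183.0], [488.0, 186.0]]
scene ledge ((525.63037109375, 101.8041763305664), (283.6828918457031, 132.2454071044922), 86.1985855102539) [[449.0, -36.0], [584.0, -45.0], [602.0, 240.0], [468.0, 249.0]]
plate ((534.8294677734375, 121.64715576171875), (128.63577270507812, 99.91712951660156), 88.47547149658203) [[483.0, 59.0], [583.0, 56.0], [586.0, 185.0], [487.0, 187.0]]
blue ((534.374267578125, 69.23731994628906), (17.184642791748047, 88.94437408447266), 88.46669006347656) [[490.0, 62.0], [579.0, 59.0], [579.0, 77.0], [490.0, 79.0]]
red ((536.2713623046875, 109.19754028320312), (7.451412200927734, 89.94523620605469), 88.72158813476562) [[491.0, 106.0], [581.0, 104.0], [581.0, 112.0], [491.0, 114.0]]
white ((536.20361328125, 149.27706909179688), (70.24569702148438, 94.0810775756836), 88.77049255371094) [[488.0, 115.0], [582.0, 113.0], [584.0, 183.0], [490.0, 185.0]]
timer [0.734 0.083 0.017] [[0.734 0.083 0.018]]
bottle [0.481 0.421 0.1  ] [[0.481 0.421 0.099]]
black [0.311 0.276 0.059] [[0.311 0.276 0.06 ]]
white [0.327 0.201 0.061] [[0.327 0.201 0.06 ]]
tower [0.368 0.528 0.411] [[0.361 0.578 0.3  ]]
```

```bash
python3 -m crank '{"offset":[[0,0,0],[0,0,0],[0.008,0.03,0],[0.0115,0.048,0],[0.0115,0.048,0],[0.0115,0.048,0],[0.0115,0.048,0],[0.0115,0.048,0],[0.0115,0.048,0],[0.008,0.04,0]],"turn":[[0,0,-9.5],[0,0,-9.5],[0,0,0],[0,0,0],[0,0,0],[0,0,0],[0,0,0],[0,0,0],[0,0,0],[0,0,0]],"gripper":[-1,-1,-1,-1,-1,-1,-1,-1,-1,-1]}'
python3 -m crank '{"offset":[[0,0,0],[0,0,0]],"turn":[[0,0,0],[0,0,0]],"gripper":[-1,-1]}'
```

```text
t: 1.35
eef_pos: [0.2746, 0.141, 0.2045]
tool_rot: [-180.0, 0.0, -4.1]
force: [1.0, 1.2, 0.6]
finger_gap: -0.001
grasp_force: 0.0
t: 1.6
eef_pos: [0.2748, 0.143, 0.2046]
tool_rot: [-180.0, 0.0, -4.1]
force: [0.8, -0.9, 0.9]
finger_gap: -0.001
grasp_force: 0.0
```

```bash
python3 -m crank '{"offset":[[0.04,0.002,0.01],[0.05,0.002,0.02],[0.05,0.002,0.02],[0.02,0,0.03],[0,0,0.04],[0,0,0.027],[0,0,0.01],[0,0,0],[0,0,0]],"turn":[[0,0,0],[0,0,0],[0,0,0],[0,0,0],[0,0,0],[0,0,0],[0,0,0],[0,0,0],[0,0,0]],"gripper":[-1,-1,-1,-1,-1,-1,-1,-1,-1]}'
python3 - <<'E'
from h import *
im=[]
for n in("top","scene"):
    p,d=ctrl.read_camera(n); c=p[130:300,180:370] if n=="top" else p[150:290,200:400]
    im.append(cv2.resize(c[:,:,::-1],(400,340)))
cv2.imwrite("pics/a.png",np.hstack(im)); print(ctrl.sense()["eef_pos"])
E
```

```text
t: 2.72
eef_pos: [0.4349, 0.1263, 0.0488]
tool_rot: [-179.9, -0.1, -4.0]
force: [0.4, -0.4, 0.5]
finger_gap: 0.002
grasp_force: 0.0
[0.43479703 0.12609725 0.048773  ]
```

View pics/a.png

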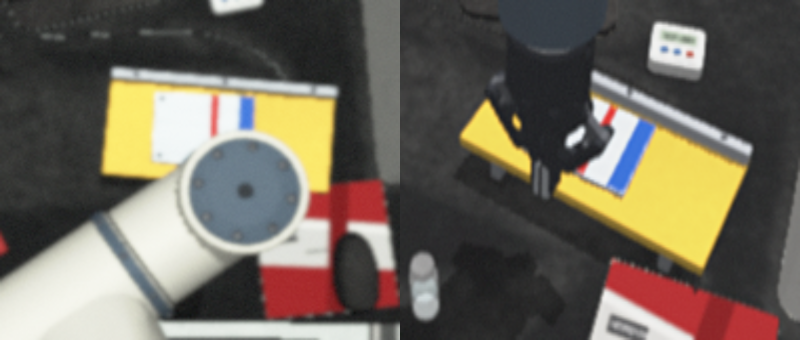

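The fingers are shut and stand just in front of the plate's near edge, at about (540,185) in the right half. The plate is clear and the vials are untouched.

```bash
python3 -m crank '{"offset":[[0.012,0,0.001],[0.012,0,0],[0.008,0,0],[0.004,0,0],[0.003,0,0],[0.003,0,0],[0.003,0,0],[0,0,0]],"turn":[[0,0,0],[0,0,0],[0,0,0],[0,0,0],[0,0,0],[0,0,0],[0,0,0],[0,0,0]],"gripper":[-1,-1,-1,-1,-1,-1,-1,-1]}'
python3 -m crank '{"offset":[[0.002,0,0],[0.001,0,0],[0,0,0]],"turn":[[0,0,0],[0,0,0],[0,0,0]],"gripper":[-1,-1,-1]}'
python3 -m crank '{"offset":[[0.001,0,0],[0.001,0,0],[0,0,0]],"turn":[[0,0,0],[0,0,0],[0,0,0]],"gripper":[-1,-1,-1]}'
```

```text
t: 3.82
eef_pos: [0.4791, 0.1223, 0.0467]
tool_rot: [-180.0, -0.0, -4.1]
force: [0.6, 0.2, -0.8]
finger_gap: -0.002
grasp_force: 0.0
t: 4.2
eef_pos: [0.482, 0.1221, 0.0467]
tool_rot: [180.0, 0.0, -4.1]
force: [-0.5, -0.9, 0.1]
finger_gap: -0.001
grasp_force: 0.0
t: 4.58
eef_pos: [0.484, 0.1219, 0.0467]
tool_rot: [180.0, 0.0, -4.1]
force: [0.1, 0.1, 0.8]
finger_gap: -0.002
grasp_force: 0.0
```

```bash
python3 -m crank '{"offset":[[0.001,0,-0.0005],[0.001,0,0],[0.001,0,0],[0,0,0]],"turn":[[0,0,0],[0,0,0],[0,0,0],[0,0,0]],"gripper":[-1,-1,-1,-1]}'
python3 - <<'E'
from h import *
p,d=ctrl.read_camera("scene"); cv2.imwrite("pics/b.png",cv2.resize(p[150:290,200:400,::-1],(800,560),interpolation=cv2.INTER_CUBIC))
E
```

```text
t: 5.08
eef_pos: [0.487, 0.1217, 0.0472]
tool_rot: [180.0, 0.0, -4.1]
force: [-0.6, -0.5, 0.3]
finger_gap: 0.0
grasp_force: 0.0
```

View pics/b.png

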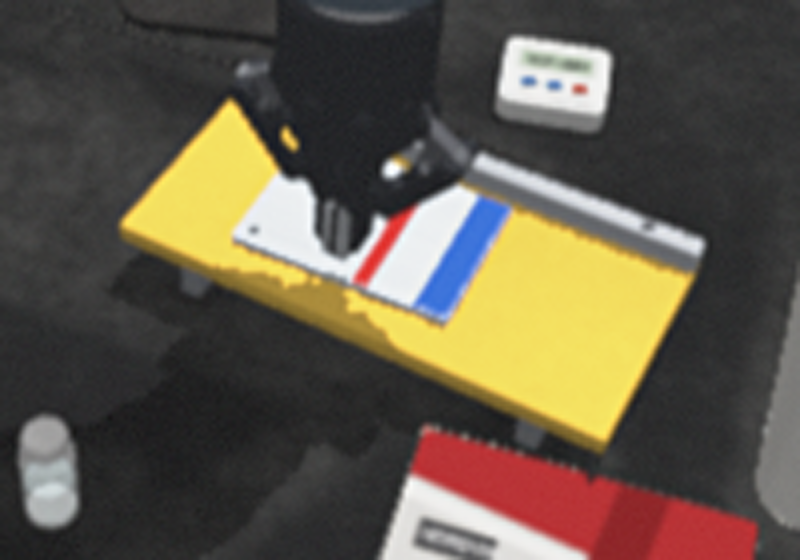

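The finger tips appear at (340,252), which is inside the plate's near edge (about (340,280) there). I'll check that against the projected TCP.

```bash
python3 - <<'E'
from h import *
def proj(n,X):
    m=ctrl.camera_model(n);E=m["extrinsics"];c=E[:3,:3]@X+E[:3,3];return np.array([m["fx"]*c[0]/c[2]+m["cx"],m["fy"]*c[1]/c[2]+m["cy"]])
s=ctrl.sense();e=s["eef_pos"];print(e,s["force"])
f=lambda X:((proj("scene",X)-[200,150])*4).round()
print("tcp",f(e),"front face bottom",f(e-[.011,0,0]))
for i in(0,1):
    u=[(340,255),(340,281),(235,240),(443,323)]
for q in u: print(q,ray("scene",np.array(q)/4+[200,150],.051 ).round(4))
print(ray("scene",np.array((340,255))/4+[200,150],.06).round(4))
p,d=ctrl.read_camera("scene")
m=ctrl.camera_model("scene");Ei=np.linalg.inv(m["extrinsics"])
for q in[(340,245),(335,230),(345,235),(330,215)]:
    a,b=np.array(q)/4+[200,150]; z=d[int(b),int(a)];print(q,(Ei@np.array([(a-m["cx"])/m["fx"]*z,(b-m["cy"])/m["fy"]*z,z,1]))[:3].round(4))
H,S,V=masks(p);y=(H>18)&(H<32)&(S>120)&(V>120);
roi=np.zeros(H.shape,bool);roi[190:240,250:335]=1
for k,mm in dict(blue=roi&(H>100)&(H<130)&(S>110),red=roi&((H<10)|(H>170))&(S>110)).items(): print(k,rect("scene",mm,.051))
E
```

```text
[0.48693302 0.12170015 0.04714791] [ 0.02103763 -0.62481401 -0.68143331]
tcp [334. 284.] front face bottom [325. 298.]
(340, 255) [[0.5037 0.1261 0.051 ]]
(340, 281) [[0.4869 0.1186 0.051 ]]
(235, 240) [[0.4883 0.1804 0.051 ]]
(443, 323) [[0.4846 0.0603 0.051 ]]
[[0.4959 0.1231 0.06  ]]
(340, 245) [0.4773 0.1164 0.0887]
(335, 230) [0.4769 0.1195 0.0984]
(345, 235) [0.4751 0.1133 0.0995]
(330, 215) [0.478  0.1231 0.1064]
blue (((534.374267578125, 69.23731994628906), (17.184642791748047, 88.94437408447266), 88.46669006347656), array([[489.68808 ,  61.83807 ],
       [578.6006  ,  59.45808 ],
       [579.0604  ,  76.636566],
       [490.14795 ,  79.016556]], dtype=float32))
red (((523.233642578125, 110.20088195800781), (8.865708351135254, 63.800025939941406), 89.814697265625), array([[491.31946 , 105.87122 ],
       [555.11914 , 105.66488 ],
       [555.1478  , 114.53054 ],
       [491.34814 , 114.736885]], dtype=float32))
```

```bash
python3 - <<'E'
from h import *
p,d=ctrl.read_camera("scene")
m=ctrl.camera_model("scene");Ei=np.linalg.inv(m["extrinsics"])
v,u=np.mgrid[0:384,0:512];z=d
P=np.stack([(u-m["cx"])/m["fx"]*z,(v-m["cy"])/m["fy"]*z,z,np.ones_like(z)],-1)@Ei.T
e=ctrl.sense()["eef_pos"]
for x in range(276,294,2):
    print(x,[(y,*(1000*P[y,x,:3]).round().astype(int).tolist(),*p[y,x].tolist()) for y in range(200,226,3)])
sel=(V:=p.max(-1))<70
near=sel&(np.hypot(P[...,0]-e[0],P[...,1]-e[1])<.07)&(P[...,2]>.055)&(d>0)
Q=P[near];print(len(Q))
for a in range(60,300,10):
    k=Q[(Q[:,2]*1000>=a)&(Q[:,2]*1000<a+10)]
    if len(k):print(a,len(k),(1000*k.min(0)[:2]).round(),(1000*k.max(0)[:2]).round())
E
```

```text
276 [(200, 531, 160, 53, 240, 242, 244), (203, 522, 155, 53, 239, 242, 244), (206, 513, 152, 54, 239, 241, 243), (209, 506, 148, 52, 236, 238, 241), (212, 498, 144, 53, 234, 237, 239), (215, 489, 140, 54, 225, 231, 236), (218, 488, 140, 46, 212, 171, 80), (221, 481, 136, 46, 170, 140, 60), (224, 472, 132, 47, 170, 140, 59)]
278 [(200, 531, 155, 54, 189, 196, 201), (203, 483, 135, 99, 170, 175, 181), (206, 481, 134, 92, 145, 150, 154), (209, 508, 144, 53, 218, 224, 227), (212, 500, 141, 53, 236, 239, 241), (215, 494, 138, 51, 238, 241, 243), (218, 489, 135, 48, 148, 131, 99), (221, 483, 133, 45, 188, 154, 63), (224, 474, 129, 47, 169, 139, 58)]
280 [(200, 475, 128, 117, 40, 41, 44), (203, 482, 130, 101, 59, 59, 61), (206, 481, 129, 94, 67, 68, 71), (209, 477, 127, 90, 97, 100, 103), (212, 477, 127, 82, 185, 192, 197), (215, 494, 133, 53, 238, 241, 243), (218, 489, 131, 50, 148, 150, 151), (221, 484, 128, 47, 175, 142, 59), (224, 476, 125, 47, 170, 141, 59)]
282 [(200, 476, 124, 118, 87, 90, 91), (203, 477, 124, 110, 96, 99, 102), (206, 477, 123, 101, 86, 88, 90), (209, 477, 123, 93, 7
[... 1768 characters left out ...]
3)]
4098
80 8 [476. 111.] [482. 132.]
90 18 [475. 107.] [484. 132.]
100 27 [475. 106.] [491. 130.]
110 21 [474. 104.] [483. 128.]
120 91 [472.  92.] [497. 151.]
130 123 [472.  83.] [499. 158.]
140 122 [468.  76.] [496. 167.]
150 149 [469.  66.] [494. 174.]
160 220 [467.  59.] [495. 181.]
170 160 [466.  64.] [486. 178.]
180 150 [467.  79.] [494. 162.]
190 46 [473.  80.] [491. 159.]
200 86 [449.  82.] [495. 148.]
210 166 [449.  82.] [493. 149.]
220 181 [448.  83.] [497. 150.]
230 195 [449.  82.] [494. 150.]
240 245 [448.  84.] [495. 151.]
250 20 [449.  86.] [471. 147.]
260 78 [442.  75.] [493. 157.]
270 120 [442.  75.] [498. 157.]
280 136 [441.  75.] [498. 157.]
290 142 [441.  75.] [494. 158.]
```

The depth puts the visible tips at z ≈ 0.078, about 31 mm above the reported TCP, and the plate hasn't moved even though the fingers have passed its edge. I'll back off clear of the ledge, lower the arm and measure the tip height again.

```bash
python3 -m crank '{"offset":[[-0.025,0,0],[-0.03,0,0],[0,0,0.01],[0,0,0.01],[0,0,0],[0,0,0]],"turn":[[0,0,0],[0,0,0],[0,0,0],[0,0,0],[0,0,0],[0,0,0]],"gripper":[-1,-1,-1,-1,-1,-1]}'
cat >> h.py <<'E'
def tip():
    p,d=ctrl.read_camera("scene");m=ctrl.camera_model("scene");Ei=np.linalg.inv(m["extrinsics"])
    v,u=np.mgrid[0:384,0:512]
    P=np.stack([(u-m["cx"])/m["fx"]*d,(v-m["cy"])/m["fy"]*d,d,np.ones_like(d)],-1)@Ei.T
    s=ctrl.sense();e=s["eef_pos"]
    g=(np.hypot(P[...,0]-e[0],P[...,1]-e[1])<.03)&(P[...,2]>e[2]-.012)&(P[...,2]<e[2]+.12)&(d>0)&(p.max(-1)<130)
    Q=P[g][:,:3]; k=Q[np.argsort(Q[:,2])[:12]]
    print("tcp",e.round(4),"F",s["force"].round(1));print((1000*k).round().astype(int).tolist())
    return p
E
python3 - <<'E'
from h import *
print(ctrl.tcp_to_grasp,[a for a in dir(ctrl) if a[0]!='_'])
p=tip(); cv2.imwrite("pics/c.png",cv2.resize(p[150:290,200:400,::-1],(800,560),interpolation=cv2.INTER_CUBIC))
E
```

```text
t: 5.98
eef_pos: [0.4326, 0.1256, 0.0271]
tool_rot: [180.0, 0.0, -4.1]
force: [-1.0, -0.2, 0.7]
finger_gap: 0.001
grasp_force: 0.0
0.0187 ['Unreachable', 'camera_model', 'job_done', 'read_camera', 'sense', 'tcp_to_grasp']
tcp [0.4326 0.1256 0.0272] F [ 0.4  0.8 -0.3]
[[426, 118, 57], [424, 128, 59], [423, 130, 60], [423, 125, 60], [426, 118, 60], [423, 118, 60], [422, 120, 60], [427, 114, 61], [423, 121, 61], [428, 134, 61], [422, 122, 62], [426, 118, 62]]
```

View pics/c.png

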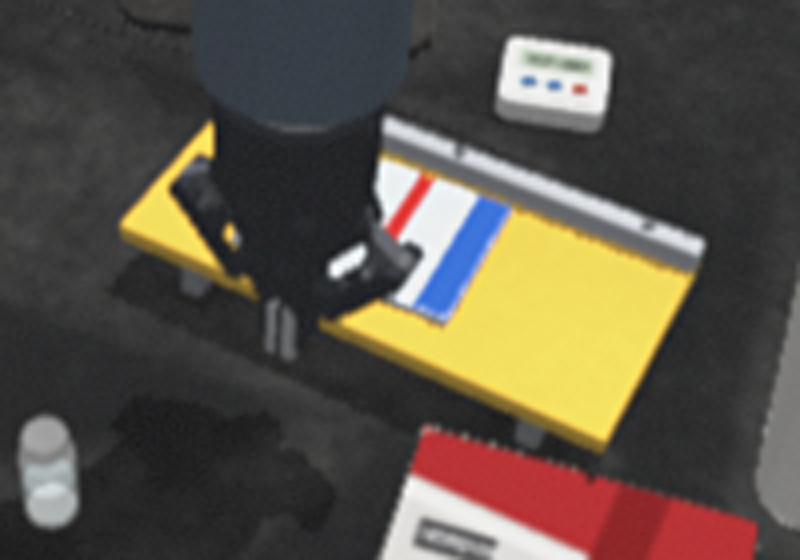

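The tips at (280,355) are again about 30 mm above the reported TCP, so the offset is consistent. I'll use a reported z of about 0.017 for a true 0.048 and advance while watching the force.

```bash
python3 -m crank '{"offset":[[0,0,0.01],[0.01,0,0],[0.006,0,0],[0.006,0,0],[0,0,0]],"turn":[[0,0,0],[0,0,0],[0,0,0],[0,0,0],[0,0,0]],"gripper":[-1,-1,-1,-1,-1]}'
python3 -m crank '{"offset":[[0.006,0,0],[0.005,0,0],[0.005,0,0],[0,0,0]],"turn":[[0,0,0],[0,0,0],[0,0,0],[0,0,0]],"gripper":[-1,-1,-1,-1]}'
python3 - <<'E'
from h import *
tip()
E
```

```text
t: 6.65
eef_pos: [0.4546, 0.1241, 0.0172]
tool_rot: [-180.0, -0.0, -4.1]
force: [0.5, 0.2, 0.1]
finger_gap: -0.002
grasp_force: 0.0
t: 7.15
eef_pos: [0.4564, 0.1232, 0.0162]
tool_rot: [179.9, 1.4, -4.3]
force: [-50.6, 17.0, 42.3]
finger_gap: -0.002
grasp_force: 32.7
tcp [0.4564 0.1232 0.0162] F [-49.3  17.2  41.4]
[[459, 148, 4], [472, 140, 4], [446, 137, 4], [472, 121, 4], [448, 115, 4], [431, 132, 4], [461, 114, 4], [456, 140, 5], [449, 101, 5], [473, 124, 5], [438, 138, 5], [465, 108, 35]]
```

Hard contact: the tips caught the ledge's near edge, so the true offset is slightly less than I measured. I'll back off, rise, and find the ledge top by touch.

```bash
python3 -m crank '{"offset":[[-0.02,0,0],[-0.005,0,0],[0,0,-0.012],[0,0,0],[0,0,0]],"turn":[[0,0,0],[0,0,0],[0,0,0],[0,0,0],[0,0,0]],"gripper":[-1,-1,-1,-1,-1]}'
python3 - <<'E'
from h import *
p=tip(); cv2.imwrite("pics/d.png",cv2.resize(p[150:290,200:400,::-1],(800,560),interpolation=cv2.INTER_CUBIC))
E
```

```text
t: 7.82
eef_pos: [0.4455, 0.1247, 0.0293]
tool_rot: [-180.0, -0.0, -4.1]
force: [0.6, 0.3, -0.4]
finger_gap: -0.003
grasp_force: 0.0
tcp [0.4453 0.1246 0.029 ] F [-0.   0.5  0.1]
[[467, 109, 33], [466, 115, 37], [465, 117, 37], [464, 106, 38], [464, 112, 38], [465, 110, 38], [465, 104, 38], [465, 108, 39], [464, 117, 41], [463, 112, 42], [465, 117, 44], [439, 117, 59]]
```

View pics/d.png

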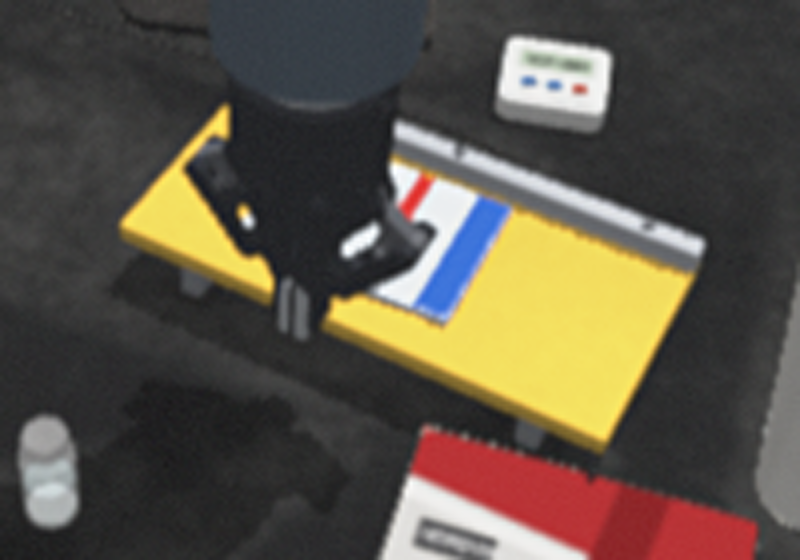

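Nothing has moved; the finger tips at (293,335) are in front of the ledge. Next I'll probe down on the yellow strip in front of the plate.

```bash
python3 -m crank '{"offset":[[0.015,0,0],[0.008,0,0],[0,0,0.004],[0,0,0.003],[0,0,0]],"turn":[[0,0,0],[0,0,0],[0,0,0],[0,0,0],[0,0,0]],"gripper":[-1,-1,-1,-1,-1]}'
python3 -m crank '{"offset":[[0,0,0.001],[0,0,0.001],[0,0,0]],"turn":[[0,0,0],[0,0,0],[0,0,0]],"gripper":[-1,-1,-1]}'
python3 -m crank '{"offset":[[0,0,0.001],[0,0,0]],"turn":[[0,0,0],[0,0,0]],"gripper":[-1,-1]}'
```

```text
t: 8.5
eef_pos: [0.4674, 0.1229, 0.0217]
tool_rot: [180.0, 0.1, -4.1]
force: [0.0, -0.8, 0.6]
finger_gap: -0.0
grasp_force: 0.0
t: 8.88
eef_pos: [0.4679, 0.1231, 0.0202]
tool_rot: [-180.0, -0.0, -4.1]
force: [-0.5, 0.8, 1.0]
finger_gap: -0.003
grasp_force: 0.0
t: 9.12
eef_pos: [0.4679, 0.123, 0.0191]
tool_rot: [180.0, 0.0, -4.1]
force: [-0.7, 0.1, 1.1]
finger_gap: -0.001
grasp_force: 0.0
```

```bash
for i in 1 ; do python3 -m crank '{"offset":[[0,0,0.0005],[0,0,0]],"turn":[[0,0,0],[0,0,0]],"gripper":[-1,-1]}'; done
python3 -m crank '{"offset":[[0,0,0.0005],[0,0,0]],"turn":[[0,0,0],[0,0,0]],"gripper":[-1,-1]}'
python3 -m crank '{"offset":[[0,0,0.0005],[0,0,0]],"turn":[[0,0,0],[0,0,0]],"gripper":[-1,-1]}'
python3 -m crank '{"offset":[[0,0,0.0005],[0,0,0]],"turn":[[0,0,0],[0,0,0]],"gripper":[-1,-1]}'
```

```text
t: 9.38
eef_pos: [0.4679, 0.123, 0.0186]
tool_rot: [180.0, 0.0, -4.1]
force: [1.0, -0.3, 0.1]
finger_gap: 0.0
grasp_force: 0.0
t: 9.62
eef_pos: [0.468, 0.1231, 0.0185]
tool_rot: [-180.0, -0.0, -4.1]
force: [-2.4, -0.0, 4.2]
finger_gap: 0.0
grasp_force: 2.1
t: 9.88
eef_pos: [0.468, 0.1231, 0.0184]
tool_rot: [-180.0, -0.0, -4.1]
force: [-3.6, -0.3, 8.2]
finger_gap: 0.004
grasp_force: 4.3
t: 10.12
eef_pos: [0.4681, 0.1231, 0.0184]
tool_rot: [-180.0, -0.0, -4.1]
force: [-5.5, 0.4, 12.2]
finger_gap: -0.002
grasp_force: 6.4
```

The ledge top is felt at a reported 0.0185. I'll push at 0.021, mid-thickness of the plate.

```bash
python3 -m crank '{"offset":[[0,0,-0.004],[0.004,0,0],[0.003,0,0],[0.003,0,0],[0.002,0,0],[0,0,0]],"turn":[[0,0,0],[0,0,0],[0,0,0],[0,0,0],[0,0,0],[0,0,0]],"gripper":[-1,-1,-1,-1,-1,-1]}'
python3 -m crank '{"offset":[[0.001,0,0],[0.001,0,0],[0.001,0,0],[0,0,0]],"turn":[[0,0,0],[0,0,0],[0,0,0],[0,0,0]],"gripper":[-1,-1,-1,-1]}'
python3 - <<'E'
from h import *
p,d=ctrl.read_camera("scene")
H,S,V=masks(p);roi=np.zeros(H.shape,bool);roi[180:240,250:335]=1
for k,mm in dict(blue=roi&(H>100)&(H<130)&(S>110)).items(): print(k,rect("scene",mm,.051))
E
```

```text
t: 10.88
eef_pos: [0.4799, 0.1221, 0.0209]
tool_rot: [180.0, 0.0, -4.1]
force: [-0.3, -0.0, -1.1]
finger_gap: -0.003
grasp_force: 0.3
t: 11.38
eef_pos: [0.483, 0.122, 0.0212]
tool_rot: [-180.0, -0.0, -4.1]
force: [-0.6, 0.7, -0.6]
finger_gap: -0.001
grasp_force: 0.4
blue (((542.3322143554688, 68.62357330322266), (17.240676879882812, 90.9005355834961), 88.0158920288086), array([[496.61072 ,  61.581997],
       [587.4568  ,  58.43481 ],
       [588.0537  ,  75.665146],
       [497.20764 ,  78.81233 ]], dtype=float32))
```

```bash
python3 -m crank '{"offset":[[0.001,0,0],[0.001,0,0],[0,0,0]],"turn":[[0,0,0],[0,0,0],[0,0,0]],"gripper":[-1,-1,-1]}'
python3 -m crank '{"offset":[[0.001,0,0],[0.001,0,0],[0,0,0]],"turn":[[0,0,0],[0,0,0],[0,0,0]],"gripper":[-1,-1,-1]}'
python3 -m crank '{"offset":[[0.001,0,0],[0,0,0]],"turn":[[0,0,0],[0,0,0]],"gripper":[-1,-1]}'
```

```text
t: 11.8
eef_pos: [0.484, 0.1219, 0.021]
tool_rot: [180.0, 0.1, -4.1]
force: [-4.4, 2.8, 2.2]
finger_gap: 0.001
grasp_force: 2.5
t: 12.18
eef_pos: [0.4841, 0.1218, 0.0208]
tool_rot: [180.0, 0.3, -4.1]
force: [-10.6, 4.3, 6.0]
finger_gap: 0.001
grasp_force: 5.6
t: 12.42
eef_pos: [0.4842, 0.1217, 0.0207]
tool_rot: [180.0, 0.4, -4.1]
force: [-16.5, 4.3, 9.6]
finger_gap: 0.002
grasp_force: 7.2
```

```bash
python3 -m crank '{"offset":[[-0.004,0,0],[-0.011,0,0],[0,0,-0.03],[0,-0.045,0],[0,-0.045,0],[0.036,0,0],[0.036,0,0],[0,0,0],[0,0,0]],"turn":[[0,0,0],[0,0,0],[0,0,0],[0,0,0],[0,0,0],[0,0,0],[0,0,0],[0,0,0],[0,0,0]],"gripper":[-1,-1,-1,-1,-1,-1,-1,-1,-1]}'
python3 - <<'E'
from h import *
for n in("scene","top"):
    p,d=ctrl.read_camera(n)
    H,S,V=masks(p)
    y=(H>18)&(H<32)&(S>120)&(V>120);l=rect(n,y,.045);print(n,"ledge",l)
    roi=np.zeros(H.shape,bool)
    if n=="scene": roi[180:240,250:335]=1
    else: roi[165:225,255:340]=1
    for k,mm in dict(blue=roi&(H>100)&(H<130)&(S>110),red=roi&((H<10)|(H>170))&(S>110)).items(): print(k,rect(n,mm,.051))
    if n=="scene":cv2.imwrite("pics/e.png",cv2.resize(p[120:290,180:400,::-1],(770,595),interpolation=cv2.INTER_CUBIC))
E
```

```text
t: 13.55
eef_pos: [0.5506, 0.2072, 0.051]
tool_rot: [180.0, 0.0, -4.1]
force: [0.3, 0.1, -0.4]
finger_gap: -0.003
grasp_force: 0.0
scene ledge (((525.3827514648438, 101.68461608886719), (283.4901428222656, 132.43148803710938), 86.25814056396484), array([[450.05768 , -35.43696 ],
       [582.20685 , -44.079613],
       [600.7078  , 238.80618 ],
       [468.55865 , 247.44885 ]], dtype=float32))
blue (((542.3369750976562, 68.76161193847656), (16.964435577392578, 90.9005355834961), 88.0158920288086), array([[496.62027 ,  61.85807 ],
       [587.4663  ,  58.710884],
       [588.0537  ,  75.66515 ],
       [497.20764 ,  78.81234 ]], dtype=float32))
red (((544.2894897460938, 108.48168182373047), (6.944146633148193, 89.82840728759766), 87.93435668945312), array([[499.27933 , 106.630775],
       [589.0494  , 103.39295 ],
       [589.2997  , 110.33259 ],
       [499.5296  , 113.57041 ]], dtype=float32))
top ledge (((523.208740234375, 100.40554809570312), (283.00909423828125, 125.39505004882812), 86.24427795410156), array([[451.37692, -36.68824],
       [576.5027 , -44.90197],
       [595.0405 , 237.49933],
       [469.9148 , 245.71307]], dtype=float32))
blue (((540.3627319335938, 68.36174774169922), (87.01951599121094, 13.117491722106934), 0.2786015272140503), array([[496.82156 ,  74.708855],
       [496.8854  ,  61.59151 ],
       [583.90393 ,  62.01464 ],
       [583.8401  ,  75.13199 ]], dtype=float32))
red (((540.8296508789062, 107.76809692382812), (5.117397308349609, 89.67540740966797), 87.85276794433594), array([[495.92758, 106.89115],
       [585.54   , 103.53124],
       [585.7317 , 108.64504],
       [496.11932, 112.00495]], dtype=float32))
```

View pics/e.png

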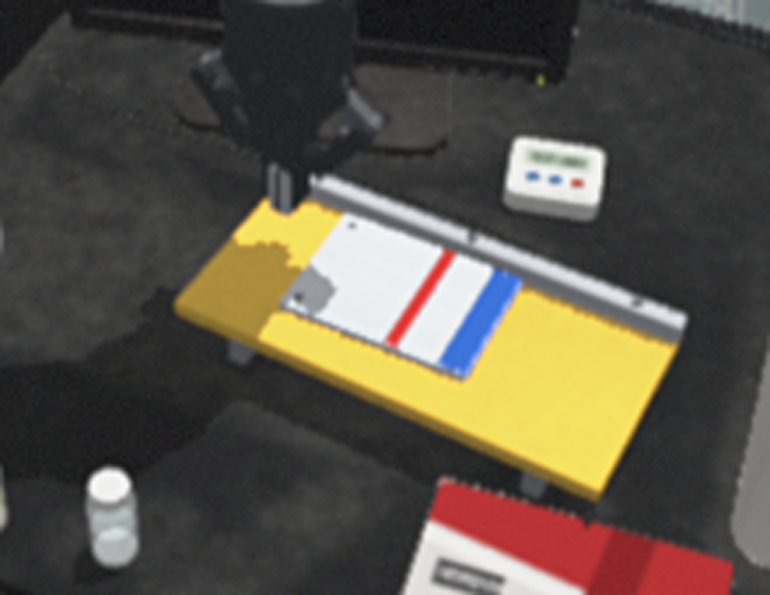

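The plate lies near the rail, with its corners at about (343,213), (288,303), (468,376) and (522,280). Next I'll check its squareness with line fits of the edges.

```bash
cat >> h.py <<'E'
def edges(n="scene"):
    """plate near edge and end edges vs ledge near edge, line fits in world mm"""
    p,d=ctrl.read_camera(n);H,S,V=masks(p)
    y=(H>18)&(H<32)&(S>120)
    lm,_=blob(y&(V>60))
    hull=cv2.fillConvexPoly(np.zeros(H.shape,np.uint8),cv2.convexHull(np.argwhere(lm)[:,::-1].astype(np.int32)),1)>0
    pl=cv2.dilate(hull.astype(np.uint8),np.ones((5,5)))>0
    blue=pl&(H>100)&(H<130)&(S>110);red=pl&((H<10)|(H>170))&(S>110);wh=pl&(S<50)&(V>110)
    m,_=blob(cv2.morphologyEx((blue|red|wh).astype(np.uint8),cv2.MORPH_CLOSE,np.ones((3,3))))
    out={}
    def near(mask,z):
        q=[]
        for u in range(512):
            v=np.nonzero(mask[:,u])[0]
            if len(v): q.append((u,v.max()+.5))
        return ray(n,q,z)[:,:2]*1000
    for k,(mk,z,lo,hi) in dict(red=(red,.051,0,0),blue=(blue,.051,0,0)).items():
        b,_=blob(mk);v,u=np.nonzero(b);P=ray(n,np.c_[u,v],z)[:,:2]*1000;out[k]=P
        l=cv2.fitLine(P.astype(np.float32),cv2.DIST_HUBER,0,.01,.01).ravel();print(n,k,"yaw",np.degrees(np.arctan(l[1]/l[0])).round(2),"c",P.mean(0).round(1))
    P=near(m,.051);c=np.median(P[:,1]);lo,hi=np.percentile(P[:,1],[2,98])
    return p,m,P,near(lm,.045)
E
python3 - <<'E'
from h import *
for n in("scene","top"):
    p,m,P,L=edges(n)
    for k,Q in(("plate near",P),("ledge near",L)):
        for lo,hi in((62,180),(-20,60),(-20,225)):
            q=Q[(Q[:,1]>lo)&(Q[:,1]<hi)&(Q[:,0]<515)]
            if len(q)>8:
                a=np.polyfit(q[:,1],q[:,0],1); r=q[:,0]-np.polyval(a,q[:,1]);g=abs(r)<2
                a=np.polyfit(q[g,1],q[g,0],1);print(n,k,lo,hi,len(q),g.sum(),"yaw",(-np.degrees(a[0])).round(2),"x@120",np.polyval(a,120).round(1))
E
```

```text
scene red yaw -1.68 c [542.9 108.6]
scene blue yaw -1.9 c [541.   68.7]
scene plate near 62 180 51 51 yaw -1.96 x@120 494.2
scene plate near -20 225 57 45 yaw -1.32 x@120 494.5
scene ledge near 62 180 51 51 yaw -3.85 x@120 458.4
scene ledge near -20 60 38 38 yaw -3.43 x@120 457.2
scene ledge near -20 225 107 103 yaw -4.11 x@120 458.4
top red yaw -89.04 c [451.7  10.3]
top blue yaw -1.97 c [539.5  68.4]
top plate near 62 180 45 39 yaw -1.89 x@120 494.1
top plate near -20 225 48 42 yaw -1.09 x@120 494.5
top ledge near 62 180 45 45 yaw -3.99 x@120 460.4
top ledge near -20 60 30 27 yaw -1.26 x@120 458.6
top ledge near -20 225 94 79 yaw -3.12 x@120 461.2
```

Plate yaw is −1.9° against −4.0° for the ledge, so the left end still has a small gap. I'll push once more on the left half of the near edge to square it.

```bash
python3 -m crank '{"offset":[[-0.036,0,0],[-0.036,0,0],[0,0.03,0],[0,0.025,0],[0,0,0.02],[0,0,0.01],[0.005,0,0],[0.003,0,0],[0,0,0]],"turn":[[0,0,0],[0,0,0],[0,0,0],[0,0,0],[0,0,0],[0,0,0],[0,0,0],[0,0,0],[0,0,0]],"gripper":[-1,-1,-1,-1,-1,-1,-1,-1,-1]}'
python3 -m crank '{"offset":[[0.001,0,0],[0.001,0,0],[0.001,0,0],[0,0,0]],"turn":[[0,0,0],[0,0,0],[0,0,0],[0,0,0]],"gripper":[-1,-1,-1,-1]}'
python3 -m crank '{"offset":[[0.001,0,0],[0,0,0]],"turn":[[0,0,0],[0,0,0]],"gripper":[-1,-1]}'
```

```text
t: 14.88
eef_pos: [0.4841, 0.1574, 0.0217]
tool_rot: [-180.0, -0.1, -4.1]
force: [-0.2, 0.2, -0.4]
finger_gap: 0.007
grasp_force: 0.0
t: 15.38
eef_pos: [0.4862, 0.157, 0.0212]
tool_rot: [-180.0, 0.0, -4.1]
force: [-1.7, 0.9, 1.1]
finger_gap: 0.001
grasp_force: 1.0
t: 15.62
eef_pos: [0.4875, 0.1568, 0.0211]
tool_rot: [-180.0, -0.0, -4.1]
force: [-0.8, 0.8, 0.6]
finger_gap: -0.001
grasp_force: 0.9
```

```bash
python3 -m crank '{"offset":[[0.001,0,0],[0,0,0]],"turn":[[0,0,0],[0,0,0]],"gripper":[-1,-1]}'
python3 -m crank '{"offset":[[0.001,0,0],[0,0,0]],"turn":[[0,0,0],[0,0,0]],"gripper":[-1,-1]}'
python3 -m crank '{"offset":[[0.001,0,0],[0,0,0]],"turn":[[0,0,0],[0,0,0]],"gripper":[-1,-1]}'
```

```text
t: 15.88
eef_pos: [0.4884, 0.1567, 0.0211]
tool_rot: [-180.0, 0.0, -4.1]
force: [-2.2, 0.5, 0.5]
finger_gap: 0.004
grasp_force: 1.2
t: 16.12
eef_pos: [0.4885, 0.1567, 0.021]
tool_rot: [180.0, 0.1, -4.1]
force: [-6.3, 2.7, 2.8]
finger_gap: -0.003
grasp_force: 2.9
t: 16.38
eef_pos: [0.4885, 0.1566, 0.0209]
tool_rot: [180.0, 0.2, -4.1]
force: [-9.1, 4.2, 4.7]
finger_gap: -0.0
grasp_force: 4.6
```

```bash
python3 -m crank '{"offset":[[-0.004,0,0],[-0.011,0,0],[0,0,-0.03],[0,-0.030,0],[0,-0.027,0],[0.036,0,0],[0.035,0,0],[0,0,0.02],[0,0,0.01],[0,0,0]],"turn":[[0,0,0],[0,0,0],[0,0,0],[0,0,0],[0,0,0],[0,0,0],[0,0,0],[0,0,0],[0,0,0],[0,0,0]],"gripper":[-1,-1,-1,-1,-1,-1,-1,-1,-1,-1]}'
python3 - <<'E'
from h import *
p,m,P,L=edges("scene")
q=P[(P[:,1]>62)&(P[:,1]<180)&(P[:,0]<515)];a=np.polyfit(q[:,1],q[:,0],1);print("near yaw",-np.degrees(a[0]))
E
```

```text
t: 17.62
eef_pos: [0.5494, 0.209, 0.0205]
tool_rot: [179.9, 0.1, -4.1]
force: [0.3, -0.6, 0.5]
finger_gap: -0.001
grasp_force: 0.0
scene red yaw -3.75 c [544.5 107.4]
scene blue yaw -3.36 c [541.3  67.5]
near yaw -4.216143172682095
```

The plate is now square (−4° for both). Next is the push along the rail.

```bash
python3 -m crank '{"offset":[[0,0.005,-0.0005],[0,0.005,0],[0,0.005,0],[0.0001,0.008,0],[0.0001,0.008,0],[0.0001,0.008,0],[0.0001,0.008,0],[0.0001,0.008,0],[0,0.003,0],[0,0,0]],"turn":[[0,0,0],[0,0,0],[0,0,0],[0,0,0],[0,0,0],[0,0,0],[0,0,0],[0,0,0],[0,0,0],[0,0,0]],"gripper":[-1,-1,-1,-1,-1,-1,-1,-1,-1,-1]}'
python3 - <<'E'
from h import *
p,m,P,L=edges("scene")
cv2.imwrite("pics/f.png",cv2.resize(p[120:290,180:400,::-1],(770,595),interpolation=cv2.INTER_CUBIC))
q=P[(P[:,1]>20)&(P[:,1]<120)&(P[:,0]<515)];a=np.polyfit(q[:,1],q[:,0],1);print("near yaw",-np.degrees(a[0]))
E
```

```text
t: 18.92
eef_pos: [0.5467, 0.1508, 0.0216]
tool_rot: [179.9, 0.0, -4.1]
force: [-0.2, 0.7, -0.3]
finger_gap: 0.005
grasp_force: 0.1
scene red yaw -4.31 c [541.3  69. ]
scene blue yaw -3.48 c [538.3  29.1]
near yaw -0.47985303338884333
```

View pics/f.png

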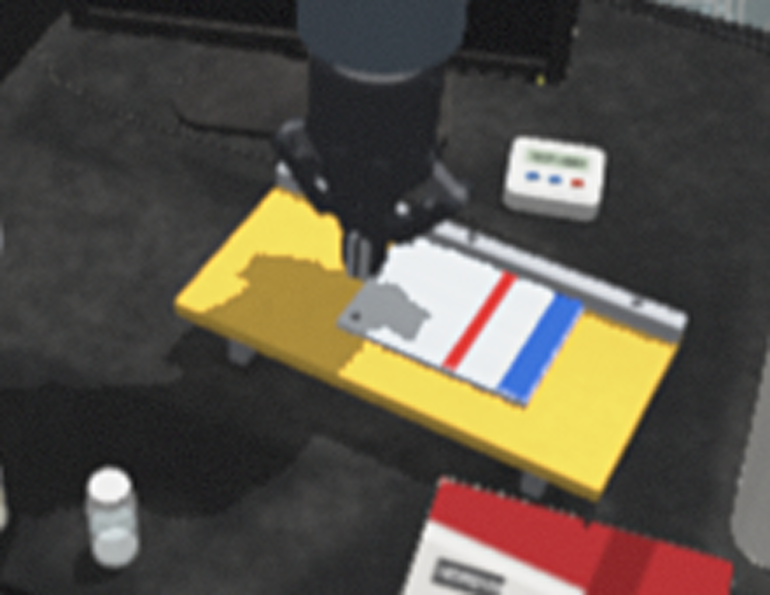

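The plate slides square along the rail, with the blue band now at (540,345), and the fingers are on its left edge. About 92 mm remains.

```bash
python3 -m crank '{"offset":[[0,0.004,0.0005],[0.0001,0.008,0],[0.0001,0.008,0],[0.0001,0.008,0],[0.0001,0.008,0],[0.0001,0.008,0],[0.0001,0.008,0],[0.0001,0.008,0],[0.0001,0.006,0],[0,0,0]],"turn":[[0,0,0],[0,0,0],[0,0,0],[0,0,0],[0,0,0],[0,0,0],[0,0,0],[0,0,0],[0,0,0],[0,0,0]],"gripper":[-1,-1,-1,-1,-1,-1,-1,-1,-1,-1]}'
python3 - <<'E'
from h import *
p,m,P,L=edges("scene")
E
```

```text
t: 20.23
eef_pos: [0.5426, 0.0845, 0.021]
tool_rot: [179.9, 0.0, -4.1]
force: [0.6, 0.8, 0.2]
finger_gap: -0.002
grasp_force: 0.0
scene red yaw -3.41 c [505.5   4.8]
scene blue yaw 53.9 c [492.6 -30.2]
```

```bash
python3 -m crank '{"offset":[[0,0.006,0],[0,0.007,0],[0,0.006,0],[0,0.004,0],[0,0.002,0],[0,0,0],[0,-0.004,0],[0,-0.010,0],[0,0,-0.03],[0,-0.02,-0.02]],"turn":[[0,0,0],[0,0,0],[0,0,0],[0,0,0],[0,0,0],[0,0,0],[0,0,0],[0,0,0],[0,0,0],[0,0,0]],"gripper":[-1,-1,-1,-1,-1,-1,-1,-1,-1,-1]}'
python3 - <<'E'
from h import *
for n in ("scene","top"):
    p,d=ctrl.read_camera(n);H,S,V=masks(p)
    roi=np.zeros(H.shape,bool)
    v,u=np.mgrid[0:384,0:512];X=ray(n,np.c_[u.ravel(),v.ravel()],.051).reshape(384,512,3)
    # ledge frame about ledge end (526,-39) approx
    roi=(X[...,0]>.475)&(X[...,0]<.60)&(X[...,1]<.06)&(X[...,1]>-.10)
    for k,mm in dict(blue=roi&(H>100)&(H<130)&(S>110),red=roi&((H<8)|(H>172))&(S>110)&(X[...,1]>-.07)).items(): print(n,k,rect(n,mm,.051)[0])
    if n=="scene":cv2.imwrite("pics/g.png",cv2.resize(p[120:290,200:420,::-1],(770,595),interpolation=cv2.INTER_CUBIC))
    np.savez(n+"1.npz",p=p,d=d)
E
```

```text
t: 21.52
eef_pos: [0.5438, 0.0949, 0.0723]
tool_rot: [180.0, -0.0, -4.1]
force: [0.8, 0.4, -0.1]
finger_gap: 0.004
grasp_force: 0.0
scene blue ((534.714599609375, -61.923858642578125), (17.24884605407715, 92.47062683105469), 86.3469009399414)
scene red ((535.68701171875, -21.867778778076172), (7.461109638214111, 90.8895263671875), 85.82447814941406)
top blue ((528.748779296875, -64.33589935302734), (19.510053634643555, 95.52954864501953), 86.53288269042969)
top red ((531.73388671875, -22.50420570373535), (5.082217693328857, 81.91838073730469), 86.38880920410156)
```

View pics/g.png

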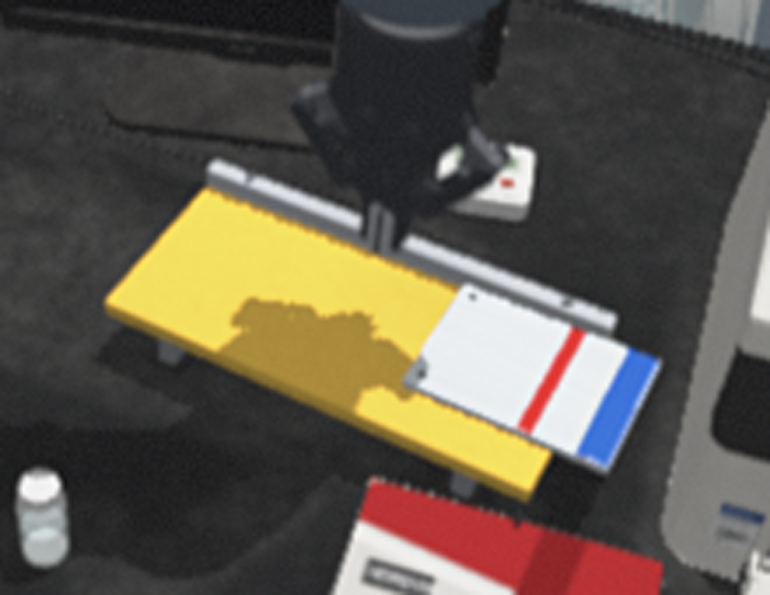

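The whole blue band is past the ledge's end with an overhang of about 31 mm. Red, centred at (552,380), is on the ledge, and the plate is square and against the rail. I'll retract a little, settle and hand in.

```bash
python3 -m crank '{"offset":[[0,-0.01,-0.03],[0,0,-0.03],[0,0,0],[0,0,0]],"turn":[[0,0,0],[0,0,0],[0,0,0],[0,0,0]],"gripper":[-1,-1,-1,-1]}'
python3 -c "
from station import ctrl
print(ctrl.job_done())"
```

```text
t: 22.12
eef_pos: [0.5435, 0.1047, 0.1301]
tool_rot: [180.0, 0.1, -4.1]
force: [-0.1, 0.0, -0.9]
finger_gap: -0.0
grasp_force: 0.0
the job is handed in; nothing more can be done
None
```

I handed the job in at about 22 s: by the last images the plate lies square against the rail with about 31 mm overhang, blue band clear and red on the ledge; my fingertips struck the fixed ledge once at about 50 N, and the hand-in gave no verdict.

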